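Start and close a threaded filler cap

ROBOT

A 7-joint arm with a two-finger parallel gripper is mounted at the origin on a cart in front of the work surface, level with it; the furniture and walls round the work are solid. World frame = base frame: x ahead of the robot, y to its left, z up, the work surface at z = 0. Lengths are in m, angles in rad, forces in N, time in s.
With the tool pointing down it reaches from about 0.425 to 0.95 m from the base axis. Payload 16.7 kg.
Tool frame: the origin (TCP) lies between the finger pads; the fingertips stand 8 mm ahead of it and the grasp point (between the pads) lies 11 mm behind it; z points along the fingers, y is the line along which they close (so a half turn about z gives the same grasp; the last joint's range is limited). The gripper opens to 94 mm and grips with 3 to 60 N. Pads are 16 mm wide; open, the fingers measure 119 mm over their backs; the gripper's body (75 mm by 177 mm) begins 78 mm behind the grasp point.
Start: joints at [-1.46, 0.426, 0.074, 1.606, -0.034, 1.111, -0.067], TCP at [0.173, 0.652, 0.213] pointing down, gripper open.
Joint ranges: [-2.85, 2.85], [-0.5, 2.14], [-1.23, 1.37], [0.21, 2.46], [-1.02, 4.16], [0.16, 2.05], [-2.73, 2.73]. Speed limits (rad/s): [1.89, 1.89, 2.39, 2.39, 3.01, 3.01, 3.01].

INTERFACE

Orientations are given as a 3x3 rotation matrix whose columns are the frame's x, y, z axes.
In Python, from rig import get_obs, read_camera, sign_off, silhouettes gives the robot as it stands.
- The arm moves only by the tool drive_tool, never from a script. Its argument "series" is text: rows parted by semicolons, each of 5 numbers parted by spaces: the opening in per cent of the stroke, from 0 (shut) to 100 (fully open), then the shift along the tool's x, y, z in units of 40 mm (1.0 is 40 mm), then the turn about the tool's z in rad. In form: gripper tx ty tz roll; .... A call has 1 to 12 rows; each row is the pose to reach, as a shift and turn from the pose commanded when the call began, along the tool's axes at that moment; what a row does not reach only later rows make up. A row lasts 1/12 s, in which the tool goes at most 41.7 mm and 7.16 degrees, less where a joint would pass 70% of its speed; a pose out of reach is approached as far as the arm can. A call with a gripper value outside its range is refused whole. The fingers move at their own pace and stop on an object; the grip force is fixed at half the most. Time passes only in rows, so rows that repeat a pose let the fingers close. It gives the time, the measured TCP pose, the force, the opening and the grip force at its end, in the units of the state.
- get_obs(): the state, without advancing time (a new reading comes with each control period).
- read_camera(name): name is "side" or "top"; returns a dict with "frame" (384x512x3 uint8, red, green, blue), "camera_matrix" (3x3 intrinsics, pixels), "rvec" (rotation vector, rad) and "tvec" (3), from world to camera coordinates, as OpenCV has them. Camera axes: x right, y down, z forward; pixel columns grow to the right and rows downward; lengths in m; the calibration is good to about 2 mm. A picture is of the moment at which its call begins. There is no depth.
- sign_off(): hands the job in; it is judged then, once.
Trained networks look in the newest picture that a camera, given by its name, has taken for a name from the list of things; names that differ only in an ending like _2 or _b are one class to them, and where a whole thing is asked for, a point or a joint stands for the part that bears it (a point fixed in the world has none). Each returns a list of dicts, best first, with "confidence" (0 to 1); they miss things now and then, are a little off and sometimes report something else, mostly with a low value. They report only what shows in the picture. A call takes as long as a camera call. They do not tell look-alikes from the thing itself.
- silhouettes(camera, query): "region" (384x512 bool, what is visible of it) and "box" ([centre column, centre row, width, height] in pixels, round what is visible of it).
The state is a dict: "clock": time; "joint_positions": joint angles; "dq": joint speeds; "tau": joint torques, N m; "position": TCP position; "ee_rot": TCP orientation; "contact_force": force on the tool from outside, world axes, zero at the start; "moment": the same for the moment, N m; "gripper_width": finger opening in m; "finger_force": force on a finger pad.
Only numpy, scipy, OpenCV 4.12 (cv2) and the standard library are available. Lean on these libraries where they do the work, as an engineer would, in place of code of your own. Each camera call takes 0.05 s, during which the arm holds its last target. There are 200 camera calls.

TASK

Put the black filler cap on the neck of the grey oil tank with its bar grip along the tank's length. Keeping it square and pressing only lightly, turn it back (counter-clockwise) until you feel it drop at the thread start, then screw it clockwise until its rim is home on the flange and it is snug. Never force it - clockwise from where you set it down, it jams - leave the other things alone, and let go at the end.

Things in the scene. Friction and masses are not known exactly. Their poses are not given: they have to be found in the camera images.
- cap: Black round filler cap, loose, standing mouth down on the bench at the start. 62 mm across, 20 flat facets, 32 mm high without its bar grip; about 0.14 kg. Origin: centre of the rim (underside); z up. Its bore is 51 mm wide with a mouth flared to 57 mm. A half turn of the cap makes no difference.
- cap_bar (a point): Centre of the cap's straight bar grip, 42 mm above the rim. The bar runs along the cap's y axis: 56 mm long, 14 mm wide, from the cap's flat top (32 mm above the rim) up to 54 mm above the rim.
- cap_pins (a point): Point on the cap's axis 9 mm above the rim, level with two round 4 mm steel pins that point inward from opposite walls of the bore, on the cap's x axis. They run in the neck's thread.
- tank: Fixed grey oil reservoir, 120 (x) x 174 (y, its length) x 56 mm high, with a filler neck on top. Origin: centre of its underside, on the bench; y runs along its length.
- neck_seat (a point): Centre of the flat round flange (74 mm across) on the tank, 56 mm above the bench, from which the neck rises; axes as the tank's. The cap's rim must end on it. The rim may lie on the flange up to 40 degrees before the cap is snug: turning is then easy (under 0.1 N m); 0.2 to 0.5 N m is snug, twice that is forcing. The thread is self-locking.
- neck_top (a point): Top of the filler neck, on its axis, 24.5 mm above the flange. The neck is 38 mm thick, tapered at the top, 49 mm over its threads. With its bar along the tank's length the cap comes to rest on top of the thread, rim 8 to 11 mm above the flange. Turned clockwise from there its pins soon jam against stop blocks on the thread.
- thread_start (a point): Neck axis at the height of the thread starts, 18 mm above the flange (two-start, right-hand, 9 mm per half turn). Their turn round the neck is not measured: 20 to 80 degrees counter-clockwise of the set-down cap, which climbs 0.05 mm per degree, then drops 6 to 9 mm, to a rim height of 2.5 to 5 mm, if free or lightly pressed. Then 75 to 105 degrees clockwise closes it.
- screwdriver: Bystander: red-handled screwdriver lying on the bench, about 205 mm long. Origin: centre of its underside.
- tape_roll: Bystander: roll of black tape, 68 mm across, 19 mm high. Origin: centre of its underside.
- loose_bolt: Bystander: small bolt standing on its head, 30 mm high. Origin: centre of its underside.
- angle_bracket: Bystander: zinc-plated angle bracket, 73 mm long. Origin: centre of its underside.
- pliers_red: Bystander: red-handled pliers, 171 mm long. Origin: centre of its underside.
Mind the look-alikes: they are no part of the job. Several things look just like the cap: the one meant starts farthest to the robot's left.

How it is judged:
By the outcome, as a careful person would: the job done as asked, in the order asked, and still so for the second after the job is handed in, with the robot touching nothing.
It also fails if it takes over 64 s, if anything falls off the work surface, if the arm or the gripper's body presses on something with over 40 N, if the wrist force passes 120 N, or if a joint passes its speed limit or range.

## Working session

There is one attempt and no reset: what is moved stays moved. The work goes in short steps, Python scripts to look and compute and a tool call to move; the robot and the scene stay as the last step left them, time stands still between calls to the robot, and variables do not carry over. Pictures are saved under pics/ and viewed, at most 10 in all, crops included, and the job is handed in when it is done.

Besides the shell and the picture viewer there is one more tool, called after "Request:" as name(argument=value, ...) on one line, values as JSON. drive_tool: Moves the arm, as the interface text tells. Its arguments: {"type":"object","properties":{"series":{"type":"string"}},"required":["series"]}

```bash
mkdir -p pics
cat > h.py <<'E'
import numpy as np,cv2
from rig import *
def cam(n):
    c=read_camera(n);K=np.array(c["camera_matrix"],float);R=cv2.Rodrigues(np.array(c["rvec"],float))[0];t=np.array(c["tvec"],float).ravel()
    return c["frame"],K,R,t
def ray(c,u,v,z):
    _,K,R,t=c;d=R.T@np.linalg.solve(K,[u,v,1]);o=-R.T@t
    return o+d*(z-o[2])/d[2]
def proj(c,p):
    _,K,R,t=c;q=K@(R@np.asarray(p,float)+t);return q[:2]/q[2]
def save(n,f): cv2.imwrite("pics/"+n,f[...,::-1])
E
python3 - <<'E'
from h import *
o=get_obs();print(o["position"],o["ee_rot"],o["clock"])
T=cam("top");S=cam("side")
save("a.png",np.vstack([T[0],S[0]])[:, :] if 0 else cv2.resize(np.hstack([T[0],S[0]]),(800,300),interpolation=cv2.INTER_AREA))
save("t.png",T[0])
for n,c in(("top",T),("side",S)):
    print(n,"cam at",-c[2].T@c[3])
    for q in("cap","tank"):
        for s in silhouettes(n,q): print(n,q,round(s["confidence"],2),np.round(s["box"]),ray(c,s["box"][0],s["box"][1],0.03).round(3))
E
```

```text
[0.17331854 0.65193234 0.21278064] [[-9.66424454e-01  2.56950787e-01 -2.59257754e-04]
 [ 2.56950909e-01  9.66423660e-01 -1.24126533e-03]
 [-6.83912756e-05 -1.26620568e-03 -9.99999196e-01]] 0.0
top cam at [ 0.3067996  -0.06633723  1.24732243]
top cap 0.94 [350. 235.  26.  23.] [ 0.416 -0.293  0.03 ]
top cap 0.85 [344. 175.  22.  17.] [ 0.597 -0.286  0.03 ]
top cap 0.64 [315. 210.  23.  25.] [ 0.494 -0.197  0.03 ]
top tank 0.75 [199. 195.  64.  53.] [0.549 0.146 0.03 ]
side cam at [ 0.30527595 -0.69780673  0.62585888]
side cap 0.82 [247. 306.  37.  35.] [ 0.426 -0.296  0.03 ]
side cap 0.82 [329. 275.  28.  26.] [ 0.608 -0.28   0.03 ]
side cap 0.57 [268. 264.  30.  34.] [ 0.5   -0.211  0.03 ]
side tank 0.95 [244. 175.  64.  55.] [0.551 0.12  0.03 ]
```

View pics/a.png

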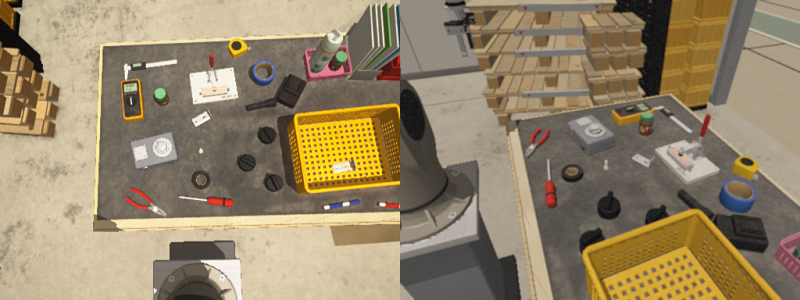

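View pics/t.png

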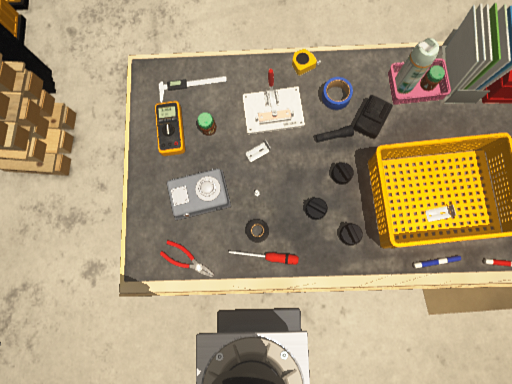

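The top view shows three look-alike caps at (315,209), (342,173) and (349,234). The one farthest to the robot's left (+y, image left) is (315,209). The tank is at (198,193), with its neck near (208,187). I'll confirm with an enlarged crop.

Run:
```python
from h import *
T=cam("top");S=cam("side")
print(T[1],proj(T,[0,0,0]),proj(T,[.173,.652,.213]),proj(S,[.173,.652,.213]))
def crop(f,u,v,w,k): return cv2.resize(f[v-w*3//8:v+w*3//8,u-w//2:u+w//2],(400,300),interpolation=cv2.INTER_CUBIC)
save("c.png",np.vstack([np.hstack([crop(T[0],325,205,100,4),crop(T[0],200,192,80,4)]),np.hstack([crop(S[0],268,264,80,4),crop(S[0],244,175,80,4)])]))
```

```text
[[417.30622826   0.         257.49101225]
 [  0.         417.30622826 193.16413962]
 [  0.           0.           1.        ]] [253.24510073 388.61498522] [-21.67218997 340.38245583] [87.47348372 64.4047245 ]
```

View pics/c.png

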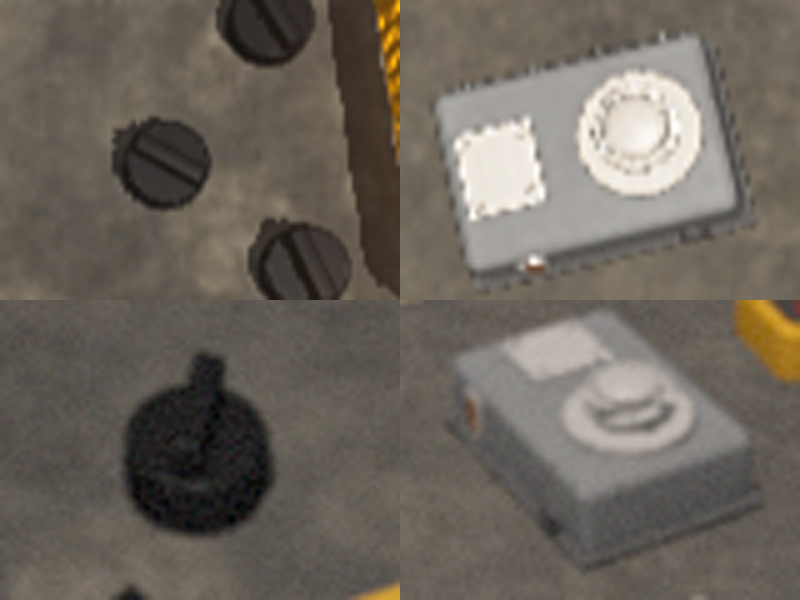

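```bash
cat >> h.py <<'E'
from scipy.optimize import minimize
def hull(c,P):
    uv=np.array([proj(c,p) for p in P]);m=np.zeros((384*4,512*4),np.uint8)
    cv2.fillConvexPoly(m,cv2.convexHull(((uv+.5)*4).astype(np.int32)),1);return cv2.resize(m.astype(np.float32),(512,384),interpolation=cv2.INTER_AREA)
def circ(r,z): a=np.arange(40)*np.pi/20;return np.c_[r*np.cos(a),r*np.sin(a),0*a+z]
def iou(a,b): return np.minimum(a,b).sum()/np.maximum(a,b).sum()
def move(target,yaw=None):
    """tool units from current commanded pose; yaw = world angle of tool y (mod pi)"""
    o=get_obs();R=np.array(o["ee_rot"]);d=R.T@(np.array(target)-o["position"])/.04
    s="units %s"%d.round(3)
    if yaw is not None:
        cy=np.arctan2(R[1,1],R[0,1]);e=(yaw-cy+np.pi/2)%np.pi-np.pi/2;s+=" roll %.3f"%(-e)
    print(s,"j7",round(o["joint_positions"][6],3))
E
cat > m.py <<'E'
from h import *
T=cam("top");S=cam("side")
def pick(n,q,c,xy):
    L=silhouettes(n,q);return min(L,key=lambda s:np.hypot(*(ray(c,*s["box"][:2],.03)[:2]-xy)))["region"].astype(np.float32)
b=np.array([[sx*.06,sy*.087,z] for sx in(-1,1) for sy in(-1,1) for z in(0,.05)])
for n,c in(("top",T),("side",S)):
    M=pick(n,"tank",c,np.array([.55,.14]))
    def f(p):
        cs,s=np.cos(p[2]),np.sin(p[2]);return -iou(hull(c,b@np.array([[cs,s,0],[-s,cs,0],[0,0,1]])+[p[0],p[1],0]),M)
    r=minimize(f,[.55,.14,.23],method="Nelder-Mead",options=dict(initial_simplex=[[.55,.14,.23],[.56,.14,.23],[.55,.15,.23],[.55,.14,.33]],maxiter=150));print(n,"tank",r.x.round(4),r.fun)
    M=pick(n,"cap",c,np.array([.497,-.204]))
    def g(p):
        cs,s=np.cos(p[2]),np.sin(p[2]);A=np.array([[cs,s,0],[-s,cs,0],[0,0,1]]);q=[p[0],p[1],0]
        bar=np.array([[x,y,z] for x in(-.007,.007) for y in(-.028,.028) for z in(.032,.054)])
        return -iou(np.maximum(hull(c,np.vstack([circ(.031,0),circ(.031,.032)])+q),hull(c,bar@A+q)),M)
    r=minimize(g,[.495,-.2,-.5],method="Nelder-Mead",options=dict(initial_simplex=[[.495,-.2,-.5],[.505,-.2,-.5],[.495,-.19,-.5],[.495,-.2,-.1]],maxiter=150));print(n,"cap",r.x.round(4),r.fun)
    # rectified views
    def rect(x0,y0,h,z):
        k=.0005;N=int(2*h/k);g=(np.arange(N)-N/2)*k
        P=np.array([[proj(c,[x0-gx,y0-gy,z]) for gy in g] for gx in g],np.float32)
        return cv2.remap(c[0],P[...,0],P[...,1],cv2.INTER_CUBIC)
    save("r_%s_cap.png"%n,rect(.497,-.202,.05,.054));save("r_%s_neck.png"%n,rect(.56,.13,.1,.056))
f=[cv2.imread("pics/r_%s_%s.png"%(n,q)) for n in("top","side") for q in("cap","neck")]
f=[cv2.resize(x,(400,300)) if 0 else cv2.resize(x,(300,300)) for x in f]
cv2.imwrite("pics/r.png",np.vstack([np.hstack(f[:2]),np.hstack(f[2:])]))
E
python3 m.py
```

```text
top tank [0.5539 0.1476 0.1756] -0.8889319896697998
top cap [ 0.4989 -0.1994 -0.572 ] -0.9343474507331848
side tank [0.5539 0.1483 0.1537] -0.8914554119110107
side cap [ 0.495 -0.2   -0.5  ] -0.0
```

View pics/r.png

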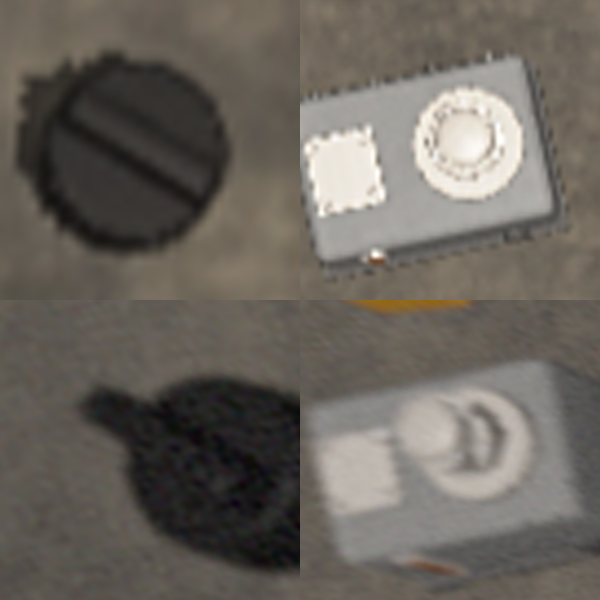

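Rectified views: the cap bar runs down-right at about 30° and the flange shows at roughly (168,143) in the top panel. The two views differ by about 9 mm in the flange's y, so I'll fit the flange ring and the cap in both cameras and compare.

```bash
cat > n.py <<'E'
from h import *
T=cam("top");S=cam("side")
for s in silhouettes("side","cap"):
    pass
L=silhouettes("side","cap");print([np.round(s["box"]) for s in L])
M=min(L,key=lambda s:np.hypot(s["box"][0]-268,s["box"][1]-264))["region"].astype(np.float32)
bar=np.array([[x,y,z] for x in(-.007,.007) for y in(-.028,.028) for z in(.032,.054)])
def g(p,c=S):
    cs,s=np.cos(p[2]),np.sin(p[2]);A=np.array([[cs,s,0],[-s,cs,0],[0,0,1]]);q=[p[0],p[1],0]
    return -iou(np.maximum(hull(c,np.vstack([circ(.031,0),circ(.031,.032)])+q),hull(c,bar@A+q)),M)
x0=np.array([.499,-.2,-.52]);r=minimize(g,x0,method="Nelder-Mead",options=dict(initial_simplex=x0+np.array([[0,0,0],[.01,0,0],[0,.01,0],[0,0,.2]]),maxiter=150));print("side cap",r.x.round(4),r.fun)
# flange fit: maximise brightness contrast across flange edge
for n,c in(("top",T),("side",S)):
    G=cv2.GaussianBlur(c[0].astype(np.float32).mean(2),(0,0),.7)
    def f(p,z=.056):
        def smp(r):
            uv=np.array([proj(c,q) for q in circ(r,z)+[p[0],p[1],0]],np.float32);return cv2.remap(G,uv[None,:,0],uv[None,:,1],cv2.INTER_LINEAR)[0]
        d=smp(.034)-smp(.040);return -np.minimum(d,40).mean()
    best=min(((f((x,y)),x,y) for x in np.arange(.545,.585,.002) for y in np.arange(.095,.135,.002)))
    r=minimize(f,best[1:],method="Nelder-Mead",options=dict(initial_simplex=np.array(best[1:])+[[0,0],[.003,0],[0,.003]]));print(n,"flange",r.x.round(4),r.fun,proj(c,[*r.x,.056]))
    # tank yaw from edges near flange: dominant line directions on rectified top face
    k=.0005;g=(np.arange(280)-140)*k
    P=np.array([[proj(c,[.556-a,.148-b,.05]) for b in g*1.3] for a in g],np.float32)
    I=cv2.remap(G,P[...,0],P[...,1],cv2.INTER_CUBIC)
    best=[]
    e=cv2.Canny(I.astype(np.uint8),30,80)
    l=cv2.HoughLinesP(e,1,np.pi/720,40,minLineLength=70,maxLineGap=12)
    for a in l[:,0] if l is not None else []:
        dy,dx=-(a[2]-a[0])*1.3,-(a[3]-a[1]);an=np.degrees(np.arctan2(-dx,dy));print("  line",a,round((an+45)%90-45,1))
# cap bar: Hough on top
G=T[0].astype(np.float32).mean(2);k=.00025;g=(np.arange(240)-120)*k
P=np.array([[proj(T,[.499-a,-.2-b,.045]) for b in g] for a in g],np.float32)
I=cv2.remap(G,P[...,0],P[...,1],cv2.INTER_CUBIC);I=cv2.GaussianBlur(I,(0,0),3);gx=cv2.Sobel(I,5,1,0);gy=cv2.Sobel(I,5,0,1)
yy,xx=np.mgrid[:240,:240]-120;m=np.hypot(xx,yy)<80
J=[(gx*gx)[m].sum(),(gx*gy)[m].sum(),(gy*gy)[m].sum()];th=.5*np.arctan2(2*J[1],J[0]-J[2])
print("bar image dir deg",np.degrees(th)-90)
E
python3 n.py
```

```text
[array([268., 262.,  30.,  39.]), array([327., 275.,  33.,  25.]), array([245., 306.,  34.,  30.])]
side cap [ 0.5    -0.2037 -0.5587] -0.9499185085296631
top flange [0.565 0.117] -40.0 [207.73746624 187.93148976]
  line [ 19 214  19 137] 0.0
  line [ 24 169  25 252] 0.9
side flange [0.5648 0.1157] -23.167795181274414 [249.03326879 166.85489016]
bar image dir deg -148.6513
```

Request:
drive_tool(series="50 -9.84 -5.19 0 1.4;50 -9.84 -5.19 0 1.4;50 -9.84 -5.19 0 1.4;50 -9.84 -5.19 0 1.4;50 -9.84 -5.19 0 1.4;50 -9.84 -5.19 0 1.4;50 -9.84 -5.19 0 1.4;50 -9.84 -5.19 0 1.4;50 -9.84 -5.19 0 1.4;50 -9.84 -5.19 0 1.4;50 -9.84 -5.19 0 1.4;50 -9.84 -5.19 0 1.4")

```text
clock: 1.9
position: [0.5051, 0.3449, 0.214]
ee_rot: [[0.105, 0.995, 0.002], [0.995, -0.105, -0.001], [-0.001, 0.002, -1.0]]
contact_force: [-0.3, -0.4, -0.3]
gripper_width: 0.0467
finger_force: 0.0
```

```bash
python3 -c "
from h import *
move([.4995,-.2015,.14],-.563);print(get_obs()['joint_positions'],get_obs()['position'])"
```

```text
units [-13.597   1.285   1.867] roll 0.458 j7 -0.638
[-1.09466329  0.34836082  0.49631302  1.77608744 -0.18450595  1.06265042
 -0.63817499] [0.50507676 0.34487829 0.21399948]
```

Request:
drive_tool(series="50 -13.6 1.28 1.85 0.458;50 -13.6 1.28 1.85 0.458;50 -13.6 1.28 1.85 0.458;50 -13.6 1.28 1.85 0.458;50 -13.6 1.28 1.85 0.458;50 -13.6 1.28 1.85 0.458;50 -13.6 1.28 1.85 0.458;50 -13.6 1.28 1.85 0.458;50 -13.6 1.28 1.85 0.458;50 -13.6 1.28 1.85 0.458;50 -13.6 1.28 1.85 0.458;50 -13.6 1.28 1.85 0.458")

```text
clock: 2.9
position: [0.5027, -0.1466, 0.1464]
ee_rot: [[0.52, 0.854, 0.001], [0.854, -0.52, 0.0], [0.001, 0.0, -1.0]]
contact_force: [1.5, -0.3, -0.2]
gripper_width: 0.0469
finger_force: 0.0
```

Request:
drive_tool(series="50 0 0 0 0;50 0 0 0 0")

```text
clock: 3.07
position: [0.5022, -0.1476, 0.1463]
ee_rot: [[0.524, 0.851, -0.0], [0.851, -0.524, -0.001], [-0.001, 0.0, -1.0]]
contact_force: [0.7, -0.5, -0.2]
gripper_width: 0.047
finger_force: 0.0
```

Run:
```python
from h import *
move([.4995,-.2015,.043],-.563);o=get_obs();print(o['joint_positions'],o['position'],o["ee_rot"])
T=cam("top");S=cam("side")
u=proj(S,[.5,-.2,.09]);u=u.astype(int)
save("d.png",np.hstack([cv2.resize(S[0][u[1]-60:u[1]+60,u[0]-50:u[0]+50],(400,480),interpolation=2),cv2.resize(T[0][150:270,265:365],(400,480),interpolation=2)]))
```

```text
units [-1.18   0.649  2.582] roll 0.011 j7 -0.106
[-0.4535264   0.31896063  0.7449167   2.04300232 -0.27839117  0.87996768
 -0.10615974] [ 0.50218573 -0.14762142  0.14625271] [[ 5.24393709e-01  8.51475827e-01 -3.91835757e-04]
 [ 8.51475525e-01 -5.24393853e-01 -7.19128239e-04]
 [-8.17796575e-04  4.34677680e-05 -9.99999665e-01]]
```

View pics/d.png

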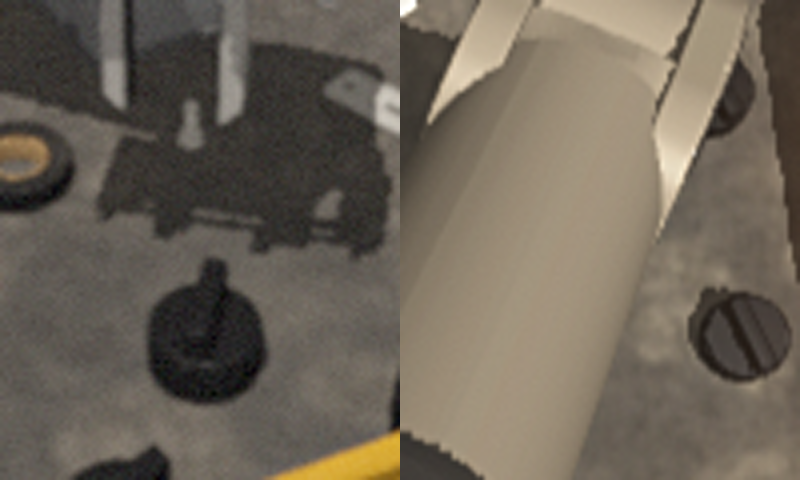

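The side crop shows the open fingers up and behind the cap's bar; the hover stopped 54 mm short in y. I'll move over the cap.

Request:
drive_tool(series="50 -0.6 0.32 0.8 0.011;50 -1.18 0.65 1.7 0.011;50 -1.18 0.65 1.7 0.011;50 -1.18 0.65 1.7 0.011;50 -1.18 0.65 1.7 0.011;50 -1.18 0.65 1.7 0.011")

```text
clock: 3.67
position: [0.5016, -0.1972, 0.0794]
ee_rot: [[0.528, 0.85, 0.001], [0.85, -0.528, 0.0], [0.001, 0.001, -1.0]]
contact_force: [0.4, 0.1, 1.0]
gripper_width: 0.0471
finger_force: 0.0
```

Run:
```python
from h import *
move([.4995,-.2015,.043],-.563);o=get_obs();print(o['position'])
S=cam("side")
u=proj(S,[.5,-.2,.05]).astype(int)
save("e.png",cv2.resize(S[0][u[1]-40:u[1]+40,u[0]-50:u[0]+50],(700,560),interpolation=2))
```

```text
units [-0.121  0.012  0.91 ] roll 0.007 j7 0.087
[ 0.5015919  -0.19716555  0.07939943]
```

View pics/e.png

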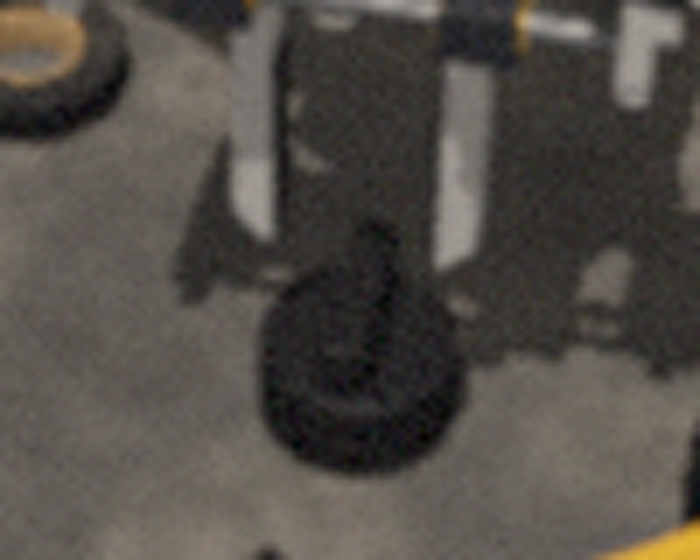

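Fingers straddle the bar (bar at about (375,290), pads at 255 and 460). Descend and close.

Request:
drive_tool(series="50 -0.12 0.01 0.45 0.007;50 -0.12 0.01 0.88 0.007;50 -0.12 0.01 0.88 0.007;50 -0.12 0.01 0.88 0.007")

```text
clock: 4.05
position: [0.4986, -0.2022, 0.0437]
ee_rot: [[0.534, 0.845, -0.0], [0.845, -0.534, 0.0], [0.0, -0.0, -1.0]]
contact_force: [-0.1, 0.3, 0.3]
gripper_width: 0.0471
finger_force: 0.0
```

Request:
drive_tool(series="0 0 0 0 0;0 0 0 0 0;0 0 0 0 0;0 0 0 0 0;0 0 0 0 0;0 0 0 0 0;0 0 0 0 0")

```text
clock: 4.63
position: [0.4985, -0.2031, 0.0435]
ee_rot: [[0.535, 0.845, 0.0], [0.845, -0.535, -0.0], [0.0, 0.0, -1.0]]
contact_force: [-0.3, 1.2, 5.2]
gripper_width: 0.0137
finger_force: 30.0
```

Request:
drive_tool(series="0 0 0 -1 0;0 0 0 -2 0;0 0 0 -3 0;0 0 0 -3.7 0;0 0 0 -3.7 0;0 0 0 -3.7 0")

```text
clock: 5.13
position: [0.4989, -0.2029, 0.1922]
ee_rot: [[0.535, 0.845, 0.003], [0.845, -0.535, 0.0], [0.002, 0.002, -1.0]]
contact_force: [0.4, -0.6, -1.5]
gripper_width: 0.0137
finger_force: 30.0
```

Run:
```python
from h import *
T=cam("top");S=cam("side")
# tank top-face yaw: grey-body lower/upper edges, line fit on side and top by fitting hull with free height
b=lambda h:np.array([[sx*.06,sy*.087,z] for sx in(-1,1) for sy in(-1,1) for z in(0,h)])
for n,c in(("top",T),("side",S)):
    L=silhouettes(n,"tank");M=L[0]["region"].astype(np.float32)
    K=np.zeros_like(M)
    def f(p):
        cs,s=np.cos(p[2]),np.sin(p[2]);A=np.array([[cs,s,0],[-s,cs,0],[0,0,1]])
        return -iou(np.maximum(hull(c,b(p[3])@A+[p[0],p[1],0]),0),M)
    x0=np.array([.556,.146,.17,.045]);r=minimize(f,x0,method="Nelder-Mead",options=dict(initial_simplex=x0+np.vstack([np.zeros(4),np.diag([.008,.008,.08,.01])]),maxiter=200))
    print(n,r.x.round(4),r.fun,L[0]["box"],len(L))
# overlay
o=[]
for c,w in((T,T[0].copy()),(S,S[0].copy())):
    for yaw,col in((.17,(255,0,0)),(.23,(0,255,0))):
        cs,s=np.cos(yaw),np.sin(yaw)
        for z in(0,.05):
            q=np.array([proj(c,[.554+cs*x-s*y,.1478+s*x+cs*y,z]) for x,y in((-.06,-.087),(.06,-.087),(.06,.087),(-.06,.087))])
            if c is T: m0=1
            globals().setdefault('Q',[]).append((c is T,q,col))
for top,c in((True,T),(False,S)):
    u=(199,193) if top else (244,175);k=8;h=24*2
    w=cv2.resize(c[0][u[1]-36:u[1]+36,u[0]-48:u[0]+48],None,fx=4.1,fy=8.2*.5,interpolation=2)
    for t,q,col in Q:
        if t==top: cv2.polylines(w,[((q-[u[0]-48,u[1]-36]+.5)*4.1).astype(np.int32)],True,col,1)
    o.append(w)
save("f.png",np.hstack(o))
move([.565,.1165,.2],.17);print(get_obs()["position"])
```

```text
top [0.5578 0.1528 0.2146 0.0219] -0.9713964462280273 [198.1, 194.7, 62.6, 55.2] 1
side [0.5553 0.1534 0.2007 0.0278] -0.6386512517929077 [242.8, 175.4, 59.3, 52.3] 1
units [ 7.645 -2.85  -0.257] roll -0.735 j7 -0.042
[ 0.49746645 -0.20279381  0.18986827]
```

View pics/f.png

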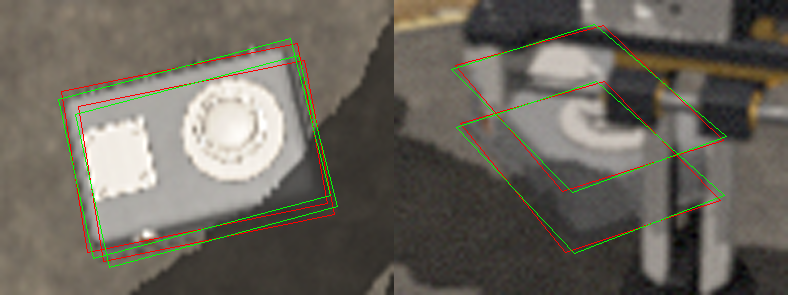

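The overlay shows the green outline (yaw 0.23) nearly parallel to the tank. I'll use 0.21, which also matches the offset from flange to tank centre. The cap hangs level. Carry it over.

Request:
drive_tool(series="0 7.61 -2.81 0 -0.775;0 7.61 -2.81 0 -0.775;0 7.61 -2.81 0 -0.775;0 7.61 -2.81 0 -0.775;0 7.61 -2.81 0 -0.775;0 7.61 -2.81 0 -0.775;0 7.61 -2.81 0 -0.775;0 7.61 -2.81 0 -0.775;0 7.61 -2.81 0 -0.775;0 7.61 -2.81 0 -0.775;0 7.61 -2.81 0 -0.775;0 7.61 -2.81 0 -0.775")

```text
clock: 6.33
position: [0.566, 0.1127, 0.1905]
ee_rot: [[-0.207, 0.978, -0.001], [0.978, 0.207, -0.001], [-0.001, -0.001, -1.0]]
contact_force: [0.4, 0.1, -0.9]
gripper_width: 0.0137
finger_force: 30.0
```

Request:
drive_tool(series="0 0 0 0.5 0;0 0 0 0.9 0;0 0 0 0.9 0;0 0 0 0.9 0")

```text
clock: 6.67
position: [0.5659, 0.1129, 0.1549]
ee_rot: [[-0.207, 0.978, -0.001], [0.978, 0.207, -0.001], [-0.001, -0.002, -1.0]]
contact_force: [0.5, 0.2, -0.2]
gripper_width: 0.0136
finger_force: 30.0
```

Run:
```python
from h import *
o=get_obs();print(o["position"],o["moment"],o["contact_force"]);move([.5654,.1147,.15],.21)
S=cam("side")
u=proj(S,[.565,.117,.09]).astype(int)
w=cv2.resize(S[0][u[1]-40:u[1]+40,u[0]-50:u[0]+50],(800,600)[0:1]+(600,) if 0 else (750,600),interpolation=2)
def mark(p,col):
    q=((proj(S,p)-u+[50,40]+.5)*7.5).astype(int);cv2.circle(w,tuple(int(a) for a in q),3,col,-1)
R=np.array(o["ee_rot"]);x=R[:,0]
for p in circ(.031,o["position"][2]-.0435+.032): mark(p+[*(np.array(o["position"])+.0018*x)[:2],0],(255,0,0))
for p in circ(.031,o["position"][2]-.0435): mark(p+[*(np.array(o["position"])+.0018*x)[:2],0],(255,255,0))
for p in circ(.037,.056): mark(p+[.565,.1165,0],(0,255,0))
save("g.png",w)
```

```text
[0.56591025 0.11293558 0.15490506] [-0.02898862  0.0228858  -0.03841875] [ 0.48812941  0.20857586 -0.18113685]
units [ 0.046 -0.003  0.123] roll -0.002 j7 0.101
```

View pics/g.png

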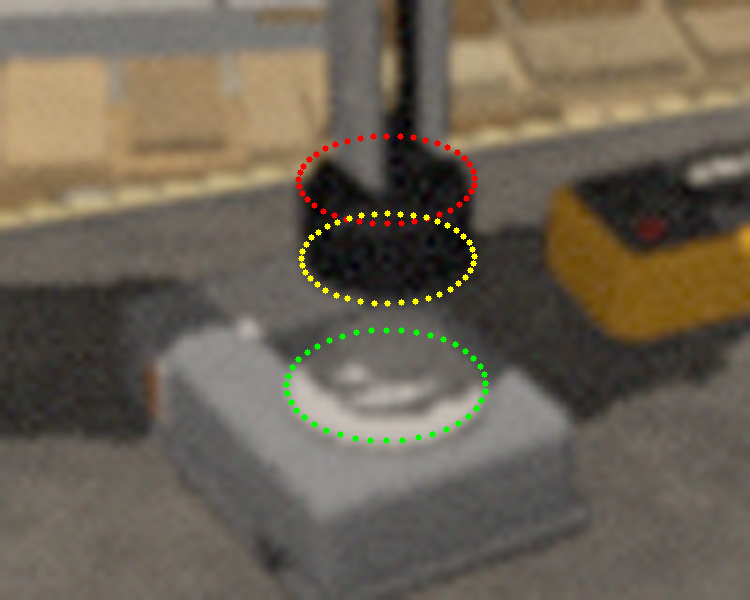

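The cap outline (red/yellow model, centre column about 387) lines up over the flange (green, centre column about 387). Trim by 1.8 mm and descend.

Request:
drive_tool(series="0 0.04 -0.01 0.3 0;0 0.04 -0.01 0.6 0;0 0.04 -0.01 0.75 0;0 0.04 -0.01 0.75 0;0 0.04 -0.01 0.75 0")

```text
clock: 7.13
position: [0.5653, 0.1155, 0.1247]
ee_rot: [[-0.208, 0.978, -0.001], [0.978, 0.208, -0.001], [-0.0, -0.001, -1.0]]
contact_force: [0.2, -0.4, -1.3]
gripper_width: 0.0136
finger_force: 30.0
```

Request:
drive_tool(series="0 0 0 0.05 0;0 0 0 0.1 0;0 0 0 0.15 0;0 0 0 0.2 0;0 0 0 0.25 0;0 0 0 0.25 0")

```text
clock: 7.63
position: [0.5654, 0.1157, 0.1148]
ee_rot: [[-0.209, 0.978, -0.0], [0.978, 0.209, -0.0], [-0.0, -0.0, -1.0]]
contact_force: [-0.3, -0.6, -0.7]
gripper_width: 0.0137
finger_force: 30.0
```

Request:
drive_tool(series="0 0 0 0.03 0;0 0 0 0.06 0;0 0 0 0.08 0;0 0 0 0.1 0;0 0 0 0.1 0")

```text
clock: 8.05
position: [0.5656, 0.1157, 0.111]
ee_rot: [[-0.208, 0.978, -0.0], [0.978, 0.208, -0.0], [-0.0, -0.0, -1.0]]
contact_force: [-0.4, -0.2, -0.7]
gripper_width: 0.0141
finger_force: 30.0
```

Request:
drive_tool(series="0 0 0 0.02 0;0 0 0 0.03 0;0 0 0 0.04 0;0 0 0 0.04 0")

```text
clock: 8.38
position: [0.5657, 0.1155, 0.1095]
ee_rot: [[-0.208, 0.978, 0.0], [0.978, 0.208, -0.0], [-0.0, -0.0, -1.0]]
contact_force: [-0.1, -2.6, -0.9]
gripper_width: 0.0137
finger_force: 30.0
```

Request:
drive_tool(series="0 0 0 0.01 0;0 0 0 0.02 0;0 0 0 0.03 0;0 0 0 0.03 0")

```text
clock: 8.72
position: [0.5657, 0.1155, 0.1084]
ee_rot: [[-0.208, 0.978, 0.0], [0.978, 0.208, -0.0], [-0.0, -0.0, -1.0]]
contact_force: [0.2, -2.7, 1.4]
gripper_width: 0.0136
finger_force: 30.0
```

Request:
drive_tool(series="0 -0.015 0 0.01 0;0 -0.015 0 0.02 0;0 -0.015 0 0.02 0")

```text
clock: 8.97
position: [0.5659, 0.1153, 0.108]
ee_rot: [[-0.208, 0.978, 0.0], [0.978, 0.208, 0.001], [0.001, 0.0, -1.0]]
contact_force: [-3.3, -1.6, 10.1]
gripper_width: 0.0138
finger_force: 30.0
```

Request:
drive_tool(series="0 0 -0.004 -0.008 0;0 0 -0.004 -0.012 -0.07;0 0 -0.004 -0.016 -0.14;0 0 -0.004 -0.016 -0.14")

```text
clock: 9.3
position: [0.5659, 0.1154, 0.1086]
ee_rot: [[-0.346, 0.938, 0.001], [0.938, 0.346, 0.001], [0.0, 0.001, -1.0]]
contact_force: [-0.6, -0.5, 5.0]
gripper_width: 0.0137
finger_force: 30.0
```

Request:
drive_tool(series="0 0 0 -0.006 -0.085;0 0 0 -0.012 -0.17;0 0 0 -0.012 -0.17")

```text
clock: 9.55
position: [0.5659, 0.1154, 0.109]
ee_rot: [[-0.499, 0.867, 0.001], [0.867, 0.499, 0.001], [0.0, 0.001, -1.0]]
contact_force: [-0.1, -1.0, 5.5]
gripper_width: 0.0133
finger_force: 30.0
```

Request:
drive_tool(series="0 0 0 -0.006 -0.085;0 0 0 -0.012 -0.17;0 0 0 -0.012 -0.17")

```text
clock: 9.8
position: [0.566, 0.1154, 0.1095]
ee_rot: [[-0.637, 0.771, 0.001], [0.771, 0.637, 0.001], [-0.0, 0.001, -1.0]]
contact_force: [-0.4, 0.3, 6.3]
gripper_width: 0.0137
finger_force: 30.0
```

Request:
drive_tool(series="0 0 0 -0.007 -0.085;0 0 0 -0.014 -0.17;0 0 0 -0.014 -0.17")

```text
clock: 10.05
position: [0.5655, 0.1152, 0.1097]
ee_rot: [[-0.758, 0.653, -0.0], [0.653, 0.758, 0.0], [0.0, -0.0, -1.0]]
contact_force: [-0.1, -1.3, 3.6]
gripper_width: 0.0135
finger_force: 30.0
```

Request:
drive_tool(series="0 0 0 -0.005 -0.07;0 0 0 -0.01 -0.14;0 0 0 -0.01 -0.14")

```text
clock: 10.3
position: [0.5654, 0.1151, 0.1099]
ee_rot: [[-0.84, 0.542, -0.0], [0.542, 0.84, 0.0], [0.0, -0.0, -1.0]]
contact_force: [0.9, -0.9, -0.8]
gripper_width: 0.0138
finger_force: 30.0
```

Contact was lost about 45° counter-clockwise, so I'll check for the drop.

Request:
drive_tool(series="0 0 0 0.015 0;0 0 0 0.03 0;0 0 0 0.03 0")

```text
clock: 10.55
position: [0.5657, 0.115, 0.1088]
ee_rot: [[-0.84, 0.543, 0.0], [0.543, 0.84, -0.0], [-0.0, -0.0, -1.0]]
contact_force: [2.3, -2.2, -1.3]
gripper_width: 0.0137
finger_force: 30.0
```

Request:
drive_tool(series="0 0 0 0.02 0;0 0 0 0.04 0;0 0 0 0.05 0;0 0 0 0.05 0")

```text
clock: 10.88
position: [0.5658, 0.115, 0.1069]
ee_rot: [[-0.841, 0.541, 0.0], [0.541, 0.841, -0.0], [-0.0, 0.0, -1.0]]
contact_force: [2.9, -2.7, -1.2]
gripper_width: 0.0137
finger_force: 30.0
```

Request:
drive_tool(series="0 -0.008 0 0.02 0;0 -0.008 0 0.04 0;0 -0.008 0 0.05 0;0 -0.008 0 0.05 0")

```text
clock: 11.22
position: [0.5658, 0.1151, 0.1048]
ee_rot: [[-0.841, 0.54, -0.0], [0.54, 0.841, 0.0], [0.0, -0.0, -1.0]]
contact_force: [3.0, -0.2, -1.2]
gripper_width: 0.0141
finger_force: 30.0
```

Request:
drive_tool(series="0 0 0.004 0.015 0;0 0 0.004 0.03 0;0 0 0.004 0.03 0;0 0 0.004 0.03 0")

```text
clock: 11.55
position: [0.5658, 0.1151, 0.1036]
ee_rot: [[-0.841, 0.54, -0.0], [0.54, 0.841, -0.0], [0.0, -0.0, -1.0]]
contact_force: [1.9, -0.6, -1.3]
gripper_width: 0.0137
finger_force: 30.0
```

Request:
drive_tool(series="0 0 0.002 0.01 0;0 0 0.002 0.02 0;0 0 0.002 0.025 0;0 0 0.002 0.025 0")

```text
clock: 11.88
position: [0.5659, 0.1151, 0.1027]
ee_rot: [[-0.841, 0.54, -0.0], [0.54, 0.841, -0.0], [0.0, -0.0, -1.0]]
contact_force: [-0.2, -0.2, -2.4]
gripper_width: 0.0141
finger_force: 30.0
```

Request:
drive_tool(series="0 0 0 0.008 0;0 0 0 0.016 0;0 0 0 0.016 0")

```text
clock: 12.13
position: [0.5659, 0.1151, 0.102]
ee_rot: [[-0.841, 0.54, -0.0], [0.54, 0.841, -0.0], [0.0, -0.0, -1.0]]
contact_force: [0.7, -0.2, -1.7]
gripper_width: 0.0136
finger_force: 30.0
```

Request:
drive_tool(series="0 0 0 0.008 0;0 0 0 0.016 0;0 0 0 0.016 0")

```text
clock: 12.38
position: [0.566, 0.1151, 0.1016]
ee_rot: [[-0.841, 0.54, -0.0], [0.54, 0.841, -0.0], [0.0, -0.0, -1.0]]
contact_force: [-0.7, -0.7, 2.5]
gripper_width: 0.0136
finger_force: 30.0
```

Dropped about 8 mm and touching the thread. Now clockwise, following the 9 mm per half-turn pitch.

Request:
drive_tool(series="0 0 0 0.007 0.1;0 0 0 0.014 0.2;0 0 0 0.021 0.3;0 0 0 0.021 0.3")

```text
clock: 12.72
position: [0.5661, 0.1151, 0.1007]
ee_rot: [[-0.64, 0.768, 0.0], [0.768, 0.64, -0.0], [-0.0, 0.0, -1.0]]
contact_force: [-0.0, -0.2, 3.1]
gripper_width: 0.0136
finger_force: 30.0
```

```bash
cat > q.py <<'E'
from rig import get_obs
import numpy as np
o=get_obs();R=np.array(o["ee_rot"]);print(np.round(o["position"],4),np.degrees(np.arctan2(R[1,1],R[0,1])).round(1),np.round(o["contact_force"],1),np.round(o["moment"],3),round(o["joint_positions"][6],2))
E
python3 q.py
```

```text
[0.5661 0.1151 0.1007] 39.8 [-0.  -0.2  3.1] [-0.158 -0.173 -0.005] 0.56
```

Threading freely. Continue.

Request:
drive_tool(series="0 0 0 0.007 0.1;0 0 0 0.014 0.2;0 0 0 0.021 0.3;0 0 0 0.021 0.3")

```text
clock: 13.05
position: [0.5661, 0.115, 0.0998]
ee_rot: [[-0.388, 0.922, 0.0], [0.922, 0.388, -0.0], [-0.0, -0.0, -1.0]]
contact_force: [0.6, -0.4, 2.0]
gripper_width: 0.0138
finger_force: 30.0
```

```bash
python3 q.py
```

```text
[0.5661 0.115  0.0998] 22.8 [ 0.6 -0.4  2. ] [-0.441 -0.009 -0.102] 0.31
```

Request:
drive_tool(series="0 0 0 0.006 0.085;0 0 0 0.012 0.17;0 0 0 0.012 0.17")

```text
clock: 13.3
position: [0.566, 0.1149, 0.0995]
ee_rot: [[-0.229, 0.974, -0.0], [0.974, 0.229, -0.0], [-0.0, -0.0, -1.0]]
contact_force: [-1.6, -2.9, 5.3]
gripper_width: 0.014
finger_force: 30.0
```

```bash
python3 q.py
```

```text
[0.566  0.1149 0.0995] 13.2 [-1.6 -2.9  5.3] [-0.547  0.244  0.031] 0.16
```

Request:
drive_tool(series="0 -0.004 -0.002 0.002 0.085;0 -0.004 -0.002 0.003 0.17;0 -0.004 -0.002 0.003 0.17")

```text
clock: 13.55
position: [0.566, 0.1147, 0.0994]
ee_rot: [[-0.061, 0.998, -0.0], [0.998, 0.061, -0.0], [-0.0, -0.0, -1.0]]
contact_force: [-2.5, -1.4, 7.4]
gripper_width: 0.0138
finger_force: 30.0
```

```bash
python3 q.py
```

```text
[0.566  0.1147 0.0994] 3.5 [-2.5 -1.4  7.4] [-0.604  0.472  0.036] 0.02
```

Request:
drive_tool(series="0 0 -0.003 -0.003 0.085;0 0 -0.003 -0.003 0.17;0 0 -0.003 -0.003 0.17")

```text
clock: 13.8
position: [0.5657, 0.1147, 0.0994]
ee_rot: [[0.109, 0.994, -0.0], [0.994, -0.109, -0.0], [-0.0, -0.0, -1.0]]
contact_force: [-2.2, -1.5, 6.3]
gripper_width: 0.0137
finger_force: 30.0
```

```bash
python3 q.py
```

```text
[0.5657 0.1147 0.0994] -6.3 [-2.2 -1.5  6.3] [-0.57   0.595  0.015] -0.13
```

Request:
drive_tool(series="0 -0.003 -0.003 -0.003 0.06;0 -0.003 -0.003 -0.003 0.12;0 -0.003 -0.003 -0.003 0.12")

```text
clock: 14.05
position: [0.5655, 0.1147, 0.0995]
ee_rot: [[0.226, 0.974, -0.0], [0.974, -0.226, -0.0], [-0.0, -0.0, -1.0]]
contact_force: [-1.8, -2.4, 5.8]
gripper_width: 0.0136
finger_force: 30.0
```

```bash
python3 q.py
```

```text
[0.5655 0.1147 0.0995] -13.0 [-1.8 -2.4  5.8] [-0.427  0.6    0.051] -0.23
```

Request:
drive_tool(series="0 -0.003 -0.003 -0.003 0.05;0 -0.003 -0.003 -0.003 0.1;0 -0.003 -0.003 -0.003 0.1")

```text
clock: 14.3
position: [0.5653, 0.1147, 0.0995]
ee_rot: [[0.321, 0.947, -0.001], [0.947, -0.321, -0.0], [-0.0, -0.0, -1.0]]
contact_force: [-1.5, -1.8, 3.6]
gripper_width: 0.0134
finger_force: 30.0
```

```bash
python3 q.py
```

```text
[0.5653 0.1147 0.0995] -18.7 [-1.5 -1.8  3.6] [-0.327  0.553  0.051] -0.31
```

Request:
drive_tool(series="0 -0.003 -0.002 0 0.05;0 -0.003 -0.002 0 0.1;0 -0.003 -0.002 0 0.1")

```text
clock: 14.55
position: [0.5652, 0.1146, 0.0994]
ee_rot: [[0.414, 0.91, -0.001], [0.91, -0.414, -0.0], [-0.0, -0.0, -1.0]]
contact_force: [-2.5, -0.3, 4.2]
gripper_width: 0.0138
finger_force: 30.0
```

```bash
python3 q.py
```

```text
[0.5652 0.1146 0.0994] -24.5 [-2.5 -0.3  4.2] [-0.299  0.66   0.016] -0.4
```

Request:
drive_tool(series="0 0 -0.004 0 0.05;0 0 -0.004 0 0.09;0 0 -0.004 0 0.09")

```text
clock: 14.8
position: [0.5649, 0.1147, 0.0994]
ee_rot: [[0.494, 0.87, -0.001], [0.87, -0.494, -0.0], [-0.001, -0.001, -1.0]]
contact_force: [-3.1, -0.9, 3.2]
gripper_width: 0.0134
finger_force: 30.0
```

```bash
python3 q.py
```

```text
[0.5649 0.1147 0.0994] -29.6 [-3.1 -0.9  3.2] [-0.354  0.802  0.235] -0.47
```

Request:
drive_tool(series="0 0 -0.004 0 0.015;0 0 -0.004 0 0.015;0 0 -0.004 0 0.015")

```text
clock: 15.05
position: [0.5649, 0.1147, 0.0994]
ee_rot: [[0.508, 0.861, -0.0], [0.861, -0.508, -0.0], [-0.0, -0.0, -1.0]]
contact_force: [-3.0, -1.3, 1.5]
gripper_width: 0.0135
finger_force: 30.1
```

```bash
python3 q.py
```

```text
[0.5649 0.1147 0.0994] -30.5 [-3.  -1.3  1.5] [-0.383  0.858  0.336] -0.48
```

0.34 N·m, so it is snug. Release and lift.

Request:
drive_tool(series="45 0 0 0 0;45 0 0 0 0;45 0 0 0 0;45 0 0 0 0;45 0 0 0 0;45 0 0 -0.5 0;45 0 0 -1 0;45 0 0 -2 0;45 0 0 -3 0;45 0 0 -3 0")

```text
clock: 15.88
position: [0.5682, 0.1147, 0.2261]
ee_rot: [[0.511, 0.86, 0.007], [0.86, -0.511, 0.003], [0.007, 0.005, -1.0]]
contact_force: [0.2, -0.6, 1.5]
gripper_width: 0.0424
finger_force: 0.0
```

Run:
```python
from h import *
S=cam("side");o=get_obs();print(o["contact_force"],o["position"])
u=proj(S,[.565,.117,.08]).astype(int)
w=cv2.resize(S[0][u[1]-40:u[1]+40,u[0]-50:u[0]+50],(750,600),interpolation=2)
for p in np.vstack([circ(.031,.056),circ(.031,.088)])+[.565,.1165,0]:
    q=((proj(S,p)-u+[50,40]+.5)*7.5).astype(int);cv2.circle(w,(int(q[0]),int(q[1])),2,(255,0,0),-1)
save("z.png",w)
```

```text
[ 0.3395563  -0.04714337 -0.45123525] [0.56707742 0.11512654 0.22311287]
```

View pics/z.png

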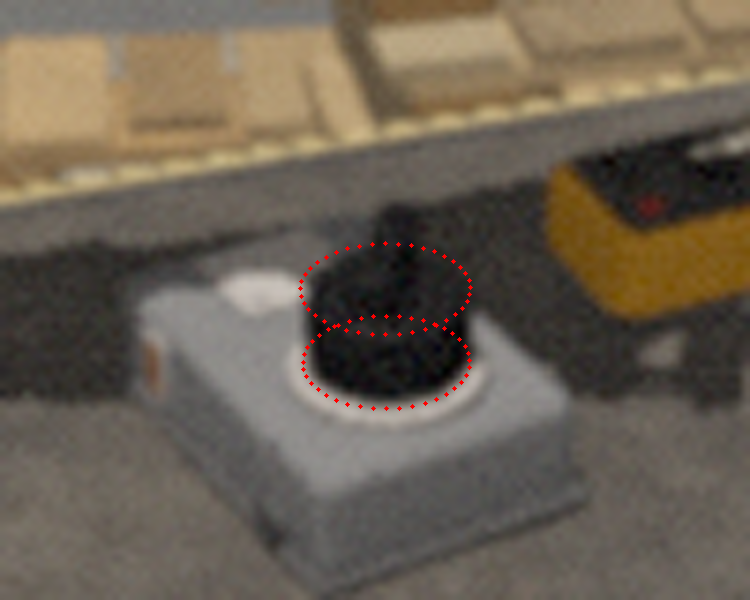

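The cap sits square with its rim on the flange (about (387,390)). Its height stopped changing at 56 mm before the torque rose, and the gripper is clear. Handing in.

```bash
python3 -c "
from rig import sign_off;print(sign_off())"
```

```text
the job is handed in; nothing more can be done
None
```

The cap is on the tank's neck with its rim on the flange: it dropped into the thread about 45° counter-clockwise, closed after about 88° clockwise at 0.34 N·m (snug), and I let go and handed the job in at about 16 s.

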